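# Press the gudgeon pin home at the piston packing bench

### The job

Take the stray brass-coloured piston off the press slide and stand it upright in the yellow tray. Then slide the carriage with the clamped piston under the ram, fully against its stop, and pump the red-handled lever through full strokes until the brass pin is flush with the top of that piston, finally letting the lever come all the way up again. Move the ram and the pin with the pump only, never with the fingers, and leave the other things on the bench where they are.

Things in the scene. Friction and masses are not known exactly. Their poses are not given: they have to be found in the camera images.
- press: Fixed blue hand-pumped bench press. Origin on the table under the ram axis; +y: along the slide away from the ram, +x: to the rear column. mm: bed x -55..55, y -60..300, top z 20 (two 3 mm guide strips at x +-48). Head block x -30..90, y -40..22, z 175..275. Column x 85..145, y -40..22, z to 280. Pump block x 35..85, y -63..-37, z 130..200. Red stop y -60..-48, z 20..50.
- carriage (a joint): Steel carriage on the bed, 0 to 0.225 m, grows towards the ram (press -y); 0.225 = against the stop, the pin under the ram. Stays where left, 4 N friction. Its centre is at press y = 225 mm minus this value. Block 80 mm (x) x 90 mm (y), top z 40 mm, with a clamped aluminium piston, 60 mm diameter, 55 mm long, lying along press x, its top at z 105 mm.
- post_grip (a point): Grip point of the carriage's red upright post: 18 mm diameter, from z 34 mm to z 100 mm, the point on its axis at z 82 mm; 100 mm outboard (press +y) of the carriage's centre and pin. The axes are those of the press.
- pin_depth (a joint): How far the pin is pushed in, m: 0 at the start (26 mm proud), 0.026 = flush with the top of the clamped piston, 0.027 the end of its travel. Needs about 15 N of press force; it does not come back.
- pin: Brass gudgeon pin, upright, 18 mm diameter, 50 mm long; origin at the centre of its top face (z 131 mm at the start, 105 mm when flush), at the carriage's centre.
- ram_travel (a joint): How far the ram has come down, m; at 0 its nose is 8 mm above the height of the pin's top. Ratcheting pump: each full lever stroke drives it 8 mm (the first 10 mm), the return leaves it there; four full strokes bring the pin flush, more do nothing. The next step catches only after a stroke of at least about 85 % of the swing, let fully back up.
- ram: Steel ram with a 16 mm diameter nose, origin at the centre of the nose's lower face.
- pump_lever (a joint): Pump lever, rad: 0 = up (45 degrees above level, where its spring returns it), 0.9 = fully down (about 7 degrees below level). A stroke is down to 0.9 and back up to 0. Pushing down at the handle takes 3 to 8 N for the spring and about 2 N more while pressing.
- lever_hinge (a point): Fixed point on the lever's hinge axis, in the plane of the handle's grip point. The axes are those of the press; the hinge axis is its y. The grip point circles it at 200 mm radius, on the press's -x side: 141 mm in -x and 141 mm up at value 0.
- lever_grip (a point): Middle of the free part of the red cross handle: a bar 16 mm thick, running along the press's y; at the start about 291 mm above the table. The bar's free length is 28 mm to the outer end (press -y) and 35 mm to the 14 mm thick lever arm (press +y), which runs from there to the hinge.
- stray_piston: Brass-coloured piston, standing on the press bed between the carriage and the ram: 60 mm diameter, 55 mm tall, 0.25 kg; origin at the centre of its underside, z up.
- tray: Fixed yellow open tray, 130 x 130 x 40 mm, walls and floor 5 mm; origin at the centre of its underside.
- tray_in (a point): Centre of the tray's inner floor, axes along its sides; inside 120 x 120 mm, rim 35 mm above.
- carton: Bystander: closed white, blue and red carton, 85 x 85 x 100 mm; origin at the centre of its underside
- piston_a: Bystander: bare aluminium piston standing upright, 60 mm diameter, 55 mm tall; origin at the centre of its underside
- piston_b: Bystander: bare aluminium piston standing upright, 60 mm diameter, 55 mm tall; origin at the centre of its underside
- ring_stack: Bystander: dark stack of piston rings, 68 mm outside diameter, 30 mm tall; origin at the centre of its underside
- oil_can: Bystander: green can, 52 mm diameter, 85 mm tall; origin at the centre of its underside
- pin_jar: Bystander: amber jar, 52 mm diameter, 80 mm tall; origin at the centre of its underside
- wrench: Bystander: spanner lying flat, 150 mm long; origin at its middle
There are look-alikes about, which are no part of the job. Leave any blue look-alike of the stray_piston alone. Of the things that look like the tray, the larger one is meant.

How it is judged (in metres and radians):
On the way, in this order (a step that is already met when the one before it is completed fails the run):
1. the stray piston stands upright in the tray, let go (x of stray_piston in the frame of tray_in between -0.035 and 0.035 m and y of stray_piston in the frame of tray_in between -0.035 and 0.035 m and z of stray_piston in the frame of tray_in below 0.006 m and angle between stray_piston's own z axis and vertical below 0.15 rad and contact force between stray_piston and the fingers below 0.1 N and linear speed of stray_piston below 0.02 m/s), for 0.1 s.
2. the carriage is against its stop, the ram still up (value of joint carriage above 0.222 m and value of joint ram_travel below 0.003 m), for 0.1 s.
3. a full stroke of the lever brings the ram down (value of joint pump_lever above 0.72 rad and value of joint ram_travel above 0.005 m and value of joint carriage above 0.222 m), for 0.02 s.
4. the pin is flush (within 2.5 mm) (value of joint pin_depth above 0.0235 m and value of joint carriage above 0.222 m), for 0.1 s.
At the end, for the whole second after the job is handed in: The stray piston stands upright at rest on the tray's floor, the carriage is within 3 mm of its stop, the pin is within 2.5 mm of flush with the clamped piston, and the pump lever is back up (within 0.08 rad) (all of step 4 and x of stray_piston in the frame of tray_in between -0.035 and 0.035 m and y of stray_piston in the frame of tray_in between -0.035 and 0.035 m and z of stray_piston in the frame of tray_in below 0.006 m and angle between stray_piston's own z axis and vertical below 0.15 rad and value of joint pump_lever below 0.08 rad and linear speed of stray_piston below 0.02 m/s); the robot touches nothing.
It fails at once if the fingers push the pin or the ram (over 3 N) (contact force between the fingers and pin above 3 N or contact force between the fingers and ram above 3 N).
It fails at once if a bystander is moved more than 30 mm or knocked over (distance of any of carton, piston_a, piston_b, ring_stack, oil_can, pin_jar, wrench from where it was at the start of the episode above 0.03 m or angle between any of carton, piston_a, piston_b, ring_stack, oil_can, pin_jar, wrench's own z axis and vertical above 0.5 rad).
It also fails if it takes over 72 s, if anything falls off the work surface, if the arm or the gripper's body presses on something with over 40 N, if the wrist force passes 120 N, or if a joint passes its speed limit or range.

### The arm

A 7-joint arm with a two-finger parallel gripper is mounted at the origin on the work surface. World frame = base frame: x ahead of the robot, y to its left, z up, the work surface at z = 0. Lengths are in mm, angles in rad, forces in N, time in s.
With the tool pointing down it reaches from about 400 to 875 mm from the base axis. Payload 4.4 kg.
Tool frame: the origin (TCP) lies midway between the tips of the shut fingers; the grasp point (between the pads) lies 19 mm behind it; z points along the fingers, y is the line along which they close (so a half turn about z gives the same grasp; the last joint's range is limited). The gripper opens to 85 mm and grips with 20 to 120 N. Pads are 22 mm wide; open, the fingers measure 114 mm over their backs; the gripper's body (76 mm by 85 mm) begins 54 mm behind the grasp point. The pads swing forward as they close: fully open they stand 13 mm farther back than shut.
Start: joints at [1.213, 0.628, 0.038, 1.517, -0.027, 0.996, -0.02], TCP at [187.017, -622.529, 231.313] pointing down, gripper open.
Joint ranges: [-3.06, 3.06], [-0.37, 2.12], [-1.25, 1.32], [0.18, 2.47], [-1.1, 4.24], [0.23, 1.98], [-2.94, 2.94]. Speed limits (rad/s): [2.57, 2.57, 3.14, 3.14, 3.14, 3.14, 3.14].

### API

Orientations are given as [roll, pitch, yaw] about the fixed x, y, z axes, in that order (R = Rz(yaw) Ry(pitch) Rx(roll)).
In Python, from cell import ctrl gives the robot as it stands.
- The arm moves only by the shell command python3 -m crank 'ROWS' [OPENING]. ROWS is JSON, a list that holds one entry, the list of rows, each a list of 4 numbers: the shift along the tool's x, y, z normalised to -1 to 1, where 1 is 2.5 cm, then the turn about the tool's z normalised to -1 to 1, where 1 is 0.08 rad. In form: [[[dx, dy, dz, turn], ...]]. A call has 1 to 12 rows; each row shifts and turns the commanded pose from where the row before left it, along the tool's axes as they then stand; what a row does not reach is not made up. A row lasts 1/12 s, in which the tool goes at most 41.7 mm and 7.16 degrees, less where a joint would pass 70% of its speed; a pose out of reach is approached as far as the arm can. A call with a number of a shift or a turn outside -1 to 1 is refused whole. A call with a gripper value outside its range is refused whole. OPENING is the closure, from -1 (fully open) to 1 (shut), set as the call begins (- or left out, the last holds). The fingers move at their own pace and stop on an object; the grip force is fixed at half the most. Time passes only in rows, so rows that do not move let the fingers close. It gives the time, the measured TCP pose, the force, the opening and the grip force at its end, in the units of the state.
- ctrl.read_state(): the state, without advancing time (a new reading comes with each control period).
- ctrl.get_image(name): name is "scene" or "side" or "wrist"; returns a dict with "img" (480x640x3 uint8, red, green, blue), "intrinsics" (3x3 intrinsics, pixels), "extrinsics" (4x4, takes a point from camera to world coordinates). Camera axes: x right, y up, looking along -z (the intrinsics and any distortion apply to the point x, -y, -z); pixel columns grow to the right and rows downward; lengths in mm; the calibration is good to about 2 mm. A picture is of the moment at which its call begins. There is no depth.
- ctrl.finish_job(): hands the job in; it is judged then, once.
Trained networks look in the newest picture that a camera, given by its name, has taken for a name from the list of things; names that differ only in an ending like _2 or _b are one class to them, and where a whole thing is asked for, a point or a joint stands for the part that bears it (a point fixed in the world has none). Each returns a list of dicts, best first, with "confidence" (0 to 1); they miss things now and then, are a little off and sometimes report something else, mostly with a low value. They report only what shows in the picture. A call takes as long as a camera call. They do not tell look-alikes from the thing itself.
- ctrl.find_in(camera, target): "position" ([row, column] in pixels, amid what is visible of it).
- ctrl.trace(camera, target): "mask" (480x640 bool, what is visible of it) and "position" ([row, column] in pixels, amid what is visible of it).
- ctrl.place_of(camera, target): "position" ([row, column] in pixels: a listed point, or the origin of a listed thing).
The state is a dict: "clock": time; "qpos": joint angles; "qd": joint speeds; "tau": joint torques, N m; "eef_pos": TCP position; "tool_rot": TCP orientation; "force": force on the tool from outside, world axes, zero at the start; "torque": the same for the moment, N m; "width": finger opening in mm; "gripper_force": force on a finger pad.
Only numpy, scipy, OpenCV 4.12 (cv2) and the standard library are available. Lean on these libraries where they do the work, as an engineer would, in place of code of your own. Each camera call takes 0.05 s, during which the arm holds its last target. There are 200 camera calls.

## Working session

There is one attempt and no reset: what is moved stays moved. The work goes in short steps, Python scripts to look and compute and a shell command to move; the robot and the scene stay as the last step left them, time stands still between calls to the robot, and variables do not carry over. Pictures are saved under pics/ and viewed, at most 10 in all, crops included, and the job is handed in when it is done.

```bash
ls; mkdir -p pics
cat > h.py <<'E'
import numpy as np, cv2
from cell import ctrl
from scipy.spatial.transform import Rotation as R
def ray(im,px):
    K=np.array(im["intrinsics"]);T=np.array(im["extrinsics"])
    r,c=px
    d=np.linalg.inv(K)@[c,r,1]; d=np.array([d[0],-d[1],-d[2]])
    return T[:3,3],T[:3,:3]@d
def onz(im,px,z):
    o,d=ray(im,px); return o+d*(z-o[2])/d[2]
def proj(im,P):
    K=np.array(im["intrinsics"]);T=np.array(im["extrinsics"])
    p=T[:3,:3].T@(np.array(P)-T[:3,3]); q=K@[p[0],-p[1],-p[2]]; return q[1]/q[2],q[0]/q[2]
def tri(rays):
    A=np.zeros((3,3));b=np.zeros(3)
    for o,d in rays:
        d=d/np.linalg.norm(d);M=np.eye(3)-np.outer(d,d);A+=M;b+=M@o
    return np.linalg.solve(A,b)
E
python3 - <<'E'
from h import *
ims={}
for c in ("scene","side"):
    im=ctrl.get_image(c);ims[c]=im
    print(c,[k for k in im],np.round(im["extrinsics"],2).tolist(),np.round(im["intrinsics"],1).tolist())
    cv2.imwrite(f"pics/{c}0.png",im["img"][:,:,::-1])
    for t in ("press","carriage","post_grip","pin","ram","lever_hinge","lever_grip","stray_piston","tray","tray_in"):
        for d in ctrl.place_of(c,t)[:3]:
            print(c,t,round(d["confidence"],2),np.round(d["position"],1))
s=ctrl.read_state();print(s["clock"],s["eef_pos"],s["tool_rot"],s["width"])
E
```

```text
pics
scene ['img', 'intrinsics', 'extrinsics'] [[0.9, -0.33, 0.28, 834.93], [0.43, 0.66, -0.62, -743.3], [0.02, 0.68, 0.73, 998.57], [0.0, 0.0, 0.0, 1.0]] [[460.9, 0.0, 320.9], [0.0, 460.9, 237.8], [0.0, 0.0, 1.0]]
scene press 0.77 [301.1 358. ]Traceback (most recent call last):
  File "<stdin>", line 8, in <module>
ValueError: it knows: carton, lever_grip, lever_hinge, oil_can, pin, pin_jar, piston, post_grip, press, ram, ring_stack, stray_piston, tray, tray_in, wrench
```

Run:
```python
from h import *
ims={}
for c in ("scene","side"):
    im=ctrl.get_image(c);ims[c]=im
    if c=="side":print(c,np.round(im["extrinsics"],2).tolist(),np.round(im["intrinsics"],1).tolist())
    cv2.imwrite(f"pics/{c}0.png",im["img"][:,:,::-1])
    for t in ("press","post_grip","pin","ram","lever_hinge","lever_grip","stray_piston","tray","tray_in"):
        z=dict(post_grip=82,pin=131,ram=139,lever_hinge=150,lever_grip=291,stray_piston=20,tray_in=5).get(t,0)
        for d in ctrl.place_of(c,t)[:3]:
            print(c,t,round(d["confidence"],2),np.round(d["position"],1),np.round(onz(im,d["position"],z)))
s=ctrl.read_state();print(s["clock"],s["eef_pos"],s["tool_rot"],s["width"])
```

```text
scene press 0.83 [301.8 360.4] [643. -61.   0.]
scene post_grip 0.76 [202.4 358.3] [520. 207.  82.]
scene pin 0.65 [212.9 358.4] [553. 117. 131.]
scene ram 0.47 [214.8 360.8] [564. 106. 139.]
scene lever_hinge 0.65 [308.2 386.5] [ 730. -154.  150.]
scene lever_grip 0.59 [263.4 324.5] [ 600. -205.  291.]
scene lever_grip 0.59 [306.3 358.6] [ 700. -270.  291.]
scene stray_piston 0.97 [318.1 264.4] [ 451. -225.   20.]
scene stray_piston 0.56 [267.5 356.1] [593.  26.  20.]
scene tray 0.74 [303.1 201.7] [ 274. -247.    0.]
scene tray 0.69 [280.6 294.2] [455. -76.  -0.]
scene tray 0.59 [264.1 324.5] [504.  13.   0.]
scene tray_in 0.91 [278.8 298. ] [463. -69.   5.]
scene tray_in 0.77 [306.  198.9] [ 275. -260.    5.]
side [[-0.98, 0.13, -0.15, 363.47], [-0.2, -0.63, 0.75, 687.24], [0.0, 0.76, 0.65, 805.23], [0.0, 0.0, 0.0, 1.0]] [[515.2, 0.0, 320.1], [0.0, 515.2, 234.6], [0.0, 0.0, 1.0]]
side press 0.62 [279.2 269. ] [631. -74.   0.]
side press 0.62 [219.7 290.2] [ 636. -286.    0.]
side press 0.39 [196.9 330.2] [ 555. -401.    0.]
side post_grip 0.91 [371.3 282.2] [524. 206.  82.]
side pin 0.73 [306.8 273.3] [562. 113. 131.]
side pin 0.6 [308.3 272.1] [563. 117. 131.]
side ram 0.38 [226.9 262.7] [638. -84. 139.]
side lever_hinge 0.75 [325.2 222.1] [627. 185. 150.]
side lever_grip 0.57 [130. 290.] [ 608. -218.  291.]
side stray_piston 0.95 [247.  361.5] [ 445. -197.   20.]
side stray_piston 0.92 [448.7 215.6] [605. 325.  20.]
side stray_piston 0.82 [304.5 271.4] [600.  14.  20.]
side tray 0.89 [241.5 430.7] [ 288. -272.    0.]
side tray 0.6 [289.1 348. ] [456. -79.   0.]
side tray_in 0.71 [293.  351.8] [446. -64.   5.]
side tray_in 0.71 [247.7 438.5] [ 270. -247.    5.]
1.1 [ 187.02466223 -622.54096638  231.31244751] [ 3.14154938e+00 -4.67930826e-05  2.91749180e-01] 85.25781728595696
```

View pics/scene0.png

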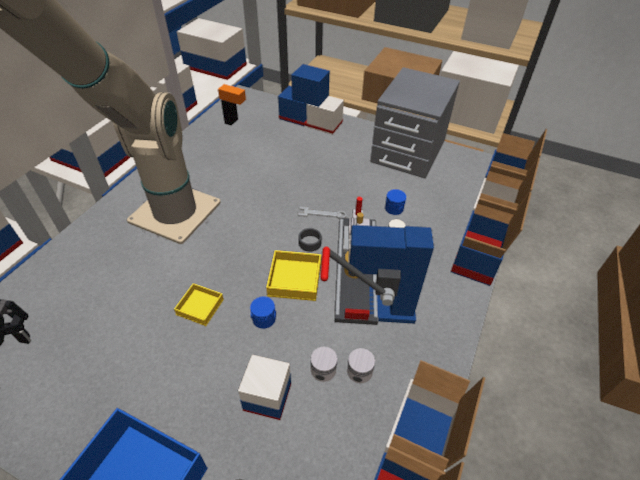

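View pics/side0.png

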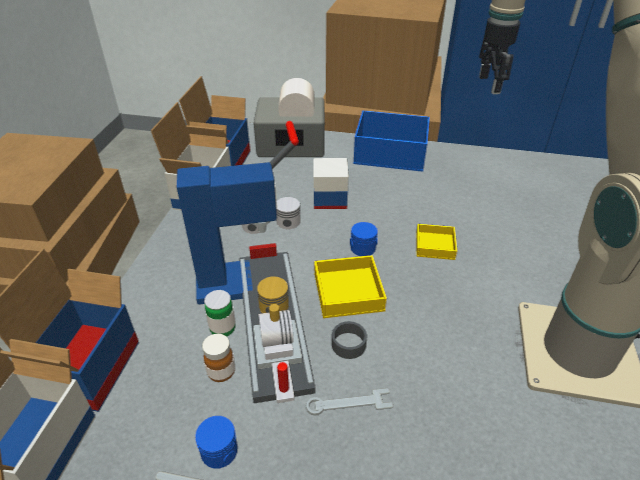

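The press sits at yaw of about 20°. The brass stray is at scene (267,356) and side (293,272). The large tray is at scene (274,295) and side (285,350), and the handle is at scene (263,325) and side (132,292). Next I'll fit the press pose.

Run:
```python
from h import *
from scipy.optimize import least_squares
ims={c:ctrl.get_image(c) for c in ("scene","side")}
def near(c,t,px,r=25):
    L=[d for d in ctrl.place_of(c,t) if np.hypot(*(np.array(d["position"])-px))<r]
    return np.array(L[0]["position"]) if L else None
seen={}
for c,D in dict(scene=dict(post_grip=(202,358),pin=(213,358),lever_grip=(263,325),press=(301,360),lever_hinge=(308,386)),
 side=dict(post_grip=(371,282),pin=(307,273),lever_grip=(130,290),press=(279,269))).items():
    for t,p in D.items():
        v=near(c,t,p)
        if v is not None: seen[c,t]=v
def pts(p):
    x,y,a,q,ly,hx=p; M=R.from_euler('z',a).as_matrix(); o=np.array([x,y,0])
    L=dict(post_grip=(0,325-q,82),pin=(0,225-q,131),lever_grip=(hx-141,ly,291),press=(0,0,0),lever_hinge=(hx,ly,150))
    return {k:o+M@np.array(v) for k,v in L.items()}
def f(p):
    P=pts(p);r=[]
    for (c,t),v in seen.items(): r+=list(np.array(proj(ims[c],P[t]))-v)
    return r
s=least_squares(f,[637,-67,.37,25,-120,60],loss="soft_l1",f_scale=2)
print(np.round(s.x,3));
for k,v in pts(s.x).items(): print(k,np.round(v,1))
r=np.array(f(s.x)).reshape(-1,2)
for k,v in zip(seen,r): print(k,np.round(v,1))
for t in ("tray_in","stray_piston"):
    a=near("scene",t,(279,298) if t=="tray_in" else (267,356)); b=near("side",t,(293,352) if t=="tray_in" else (304,271))
    print(t,a,b, np.round(tri([ray(ims["scene"],a),ray(ims["side"],b)]),1))
for t,z in (("carton",0),("piston_a",0),("ring_stack",0),("oil_can",0),("pin_jar",0),("wrench",0)):
    for d in ctrl.place_of("side",t)[:2]: print(t,round(d["confidence"],2),np.round(d["position"]),np.round(onz(ims["side"],d["position"],z)))
# tray outline: yellow mask
for c in ims:
    hsv=cv2.cvtColor(ims[c]["img"],cv2.COLOR_RGB2HSV); m=cv2.inRange(hsv,(25,150,120),(34,255,255))
    n,l,st,ce=cv2.connectedComponentsWithStats(m); k=1+np.argmax(st[1:,4])
    cn=cv2.findContours((l==k).astype(np.uint8),0,1)[0][0]
    q=cv2.approxPolyDP(cv2.convexHull(cn),4,True)[:,0]
    print(c,[ (p.tolist(),np.round(onz(ims[c],(p[1],p[0]),40)[:2]).tolist()) for p in q])
```

```text
[ 6.36238e+02 -6.75600e+01  3.98000e-01  3.23920e+01 -1.19552e+02
  5.58940e+01]
post_grip [522.7 202.1  82. ]
pin [561.5 110.  131. ]
lever_grip [ 604.2 -210.8  291. ]
press [636.2 -67.6   0. ]
lever_hinge [ 734.1 -156.1  150. ]
('scene', 'post_grip') [1.8 0.5]
('scene', 'pin') [4.1 0.9]
('scene', 'lever_grip') [ 0.8 -0.2]
('scene', 'press') [-0.8  0.2]
('scene', 'lever_hinge') [-0.9  0.4]
('side', 'post_grip') [ 1.2 -0.3]
('side', 'pin') [0.4 2.4]
('side', 'lever_grip') [-0.1  0.2]
('side', 'press') [-0.8  0. ]
tray_in [280.3 297.2] [290.2 353.4] [452.8 -73.2   0.8]
stray_piston [267.9 352.8] [306.2 271.3] [592.1  19.5  23.7]
carton 0.59 [200. 331.] [ 551. -387.    0.]
carton 0.45 [227. 258.] [ 707. -241.    0.]
piston_a 0.74 [223. 288.] [ 638. -274.    0.]
piston_a 0.45 [226. 255.] [ 716. -246.    0.]
ring_stack 0.67 [342. 346.] [437.  61.   0.]
ring_stack 0.28 [134. 291.] [ 737. -706.    0.]
oil_can 0.96 [325. 222.] [688.  69.   0.]
pin_jar 0.97 [369. 223.] [651. 168.   0.]
wrench 0.74 [404. 348.] [412. 193.   0.]
scene [([274, 252], [374.0, -40.0]), ([320, 255], [492.0, 7.0]), ([316, 291], [536.0, -107.0]), ([267, 286], [415.0, -149.0])]
side [([372, 256], [416.0, -150.0]), ([385, 295], [376.0, -39.0]), ([384, 310], [374.0, 1.0]), ([323, 317], [487.0, 42.0]), ([314, 262], [536.0, -106.0])]
```

```bash
python3 -m crank '[[[0,0,0,-1],[0,0,0,-1],[0,0,0,-1],[0,0,0,-1],[0,0,0,-1],[0,0,0,-1],[0,0,0,-1],[0,0,0,-1],[0,0,0,-1],[0,0,0,-1],[0,0,0,-1]]]' -1 && python3 -m crank '[[[0,0,0,-1],[0,0,0,-1],[0,0,0,-1],[0,0,0,-1],[0,0,0,-1],[0,0,0,-1],[0,0,0,-1],[0,0,0,-1],[0,0,0,-1],[0,0,0,-1],[0,0,0,0]]]' && python3 -m crank '[[[0.9,1,0,0],[0.9,1,0,0],[0.9,1,0,0],[0.9,1,0,0],[0.9,1,0,0],[0.9,1,0,0],[0.9,1,0,0],[0.9,1,0,0],[0.9,1,0,0],[0.9,1,0,0]]]' && python3 -c "
from h import *
s=ctrl.read_state();print(s['eef_pos'],s['tool_rot'],s['qpos'])"
```

```text
clock: 3.07
eef_pos: [186.9, -622.5, 231.3]
tool_rot: [-3.142, 0.0, 1.176]
force: [-0.4, -0.0, 0.1]
width: 85.5
gripper_force: 0.0
clock: 3.98
eef_pos: [186.8, -622.6, 231.2]
tool_rot: [3.141, -0.0, 1.973]
force: [0.6, 0.3, 0.1]
width: 85.7
gripper_force: 0.0
clock: 4.82
eef_pos: [329.8, -316.5, 231.6]
tool_rot: [3.141, 0.001, 1.969]
force: [0.4, 0.4, 0.2]
width: 85.7
gripper_force: 0.0
[ 329.84433698 -316.497173    231.62076007] [3.14131803e+00 8.39158915e-04 1.96867146e+00] [ 1.05550967  0.38580849 -0.47510005  2.02367621  0.2461261   0.78574518
  0.83304652]
```

```bash
python3 -m crank '[[[0.9,1,0,0],[0.9,1,0,0],[0.9,1,0,0],[0.9,1,0,0],[0.9,1,0,0],[0.9,1,0,0],[0.9,1,0,0],[0.9,1,0,0],[0.9,0.8,0,0],[0.2,0,0,0],[0,0,0,0]]]'
cat >> h.py <<'E'
PO=np.array([636.2,-67.6,0]);PY=.398
def topress(P): return R.from_euler('z',-PY).apply(np.array(P)-PO)
def world(P): return PO+R.from_euler('z',PY).apply(P)
E
python3 - <<'E'
from h import *
s=ctrl.read_state();print(topress(s['eef_pos']),s['tool_rot'],s['qpos'])
im=ctrl.get_image("wrist");cv2.imwrite("pics/w1.png",im["img"][:,:,::-1])
print(np.round(im["extrinsics"],2).tolist())
for t,z in (("stray_piston",20),("tray_in",5),("pin",131),("post_grip",82),("tray",0)):
    for d in ctrl.place_of("wrist",t)[:3]: print(t,round(d["confidence"],2),np.round(d["position"],1),np.round(topress(onz(im,d["position"],z)),1),np.round(onz(im,d["position"],z),1))
E
```

```text
clock: 5.73
eef_pos: [451.1, -38.5, 231.5]
tool_rot: [3.141, -0.001, 1.975]
force: [-0.6, -0.0, -0.4]
width: 85.2
gripper_force: 0.0
[-159.32251549   98.59166948  231.54360134] [ 3.14093428e+00 -5.06801339e-04  1.97475088e+00] [ 0.41267497  0.38683752 -0.52415815  2.03286109  0.26873408  0.78748062
  0.13323341]
[[0.92, -0.37, -0.13, 419.88], [0.39, 0.87, 0.3, 38.22], [0.0, -0.32, 0.95, 374.89], [0.0, 0.0, 0.0, 1.0]]
stray_piston 0.74 [197.8 498.2] [-4.9 95.3 20. ] [594.7  18.3  20. ]
stray_piston 0.29 [173.9 610.3] [ 88.2 116.7  20. ] [672.3  74.2  20. ]
tray_in 0.93 [316.2  77.7] [-403.2  -32.1    5. ] [ 277.  -253.4    5. ]
tray_in 0.72 [218.6 313.6] [-166.4   71.1    5. ] [455.3 -66.6   5. ]
pin 0.71 [290.1 482.9] [-54.2  60.9 131. ] [562.6 -32.4 131. ]
tray 0.69 [318.1  77. ] [-407.6  -37.2    0. ] [ 274.9 -259.8    0. ]
tray 0.61 [221.9 315.2] [-165.    66.4    0. ] [458.4 -70.4   0. ]
tray 0.21 [381.7 556.5] [  95.3 -112.8    0. ] [ 767.8 -134.6    0. ]
```

View pics/w1.png

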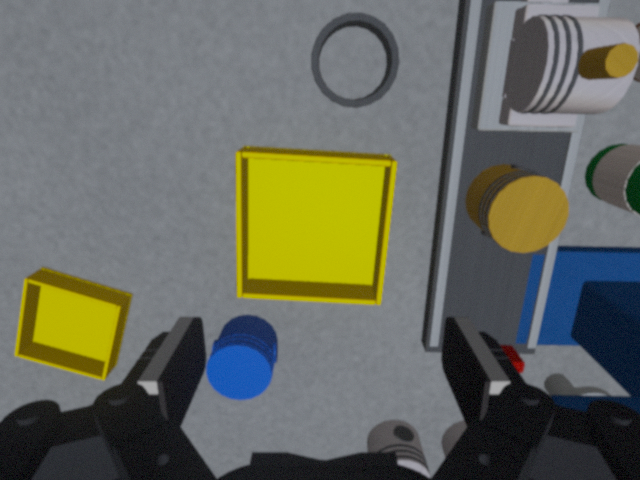

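Wrist view: the brass stray's top is at about (210,525), the large tray at (225,315), and the carriage with its pin is at the top right. The stray's base comes out at press (-5,95), which agrees with the first estimate.

```bash
python3 -m crank '[[[0,1,0,0],[0,1,0,0],[0,1,0,0],[0,1,0,0],[0,1,0,0],[-0.1,0.9,0,0],[0,0.27,0,0],[0,0,0,0],[0,0,0,0]]]'
python3 - <<'E'
from h import *
s=ctrl.read_state();print(topress(s['eef_pos']),s['tool_rot'])
im=ctrl.get_image("wrist");cv2.imwrite("pics/w2.png",im["img"][:,:,::-1])
for t,z in (("stray_piston",20),("pin",131),("post_grip",82)):
    for d in ctrl.place_of("wrist",t)[:3]: print(t,round(d["confidence"],2),np.round(d["position"],1),np.round(topress(onz(im,d["position"],z)),1),np.round(onz(im,d["position"],z),1))
hsv=cv2.cvtColor(im["img"],cv2.COLOR_RGB2HSV); m=cv2.inRange(hsv,(15,120,60),(24,255,255))
n,l,st,ce=cv2.connectedComponentsWithStats(m)
for k in range(1,n):
    if st[k,4]>200: print(st[k],ce[k])
E
```

```text
clock: 6.78
eef_pos: [592.8, 16.1, 230.8]
tool_rot: [-3.14, -0.0, 1.971]
force: [-0.3, 0.0, 0.3]
width: 85.6
gripper_force: 0.0
[ -7.55159114  93.93409734 230.84510457] [-3.13960737e+00 -2.14060477e-04  1.97071867e+00]
stray_piston 0.85 [334.4 100.1] [-224.4  -47.3   20. ] [ 447.7 -198.2   20. ]
stray_piston 0.8 [193.9 324. ] [-5.8 93.4 20. ] [594.6  16.3  20. ]
pin 0.83 [ 52.  340.1] [  2.7 197.3 131. ] [562.2 115.3 131. ]
[324  32  32  36 847] [339.52066116  49.32585596]
[ 286  167   80   79 4903] [325.56536814 206.62900265]
[592 392  48  21 239] [618.17991632 400.59832636]
```

View pics/w2.png

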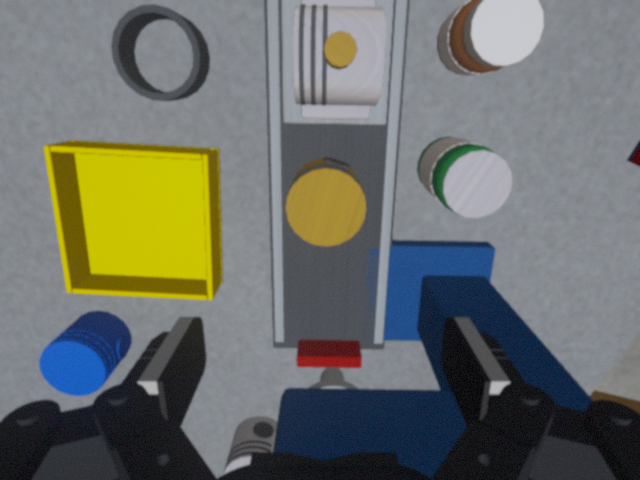

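View: the stray is centred between the fingers (206,326), the pin top is at (49,340), and the stop at (353,330). Now descend and grip.

```bash
python3 -m crank '[[[0,0.06,1,0],[0,0,1,0],[0,0,1,0],[0,0,1,0],[0,0,1,0],[0,0,1,0],[0,0,1,0],[0,0,0.5,0],[0,0,0.45,0],[0,0,0,0]]]' && python3 -m crank '[[[0,0,0,0],[0,0,0,0],[0,0,0,0],[0,0,0,0],[0,0,0,0],[0,0,0,0]]]' 1
```

```text
clock: 7.82
eef_pos: [594.1, 17.3, 31.1]
tool_rot: [-3.139, -0.001, 1.972]
force: [-0.0, -0.4, -0.7]
width: 85.5
gripper_force: 0.0
clock: 8.32
eef_pos: [596.5, 17.7, 34.3]
tool_rot: [3.139, 0.001, 1.972]
force: [0.0, 0.3, 6.8]
width: 59.1
gripper_force: 64.7
```

```bash
python3 -m crank '[[[0,0,-0.5,0],[0,0,-1,0],[0,0,-1,0],[0,0,-1,0],[0,-0.5,-0.5,0],[-0.2,-1,0,0],[-0.2,-1,0,0],[-0.2,-1,0,0],[-0.2,-1,0,0],[-0.2,-1,0,0],[-0.07,-1,0,0],[0,-0.1,0,0]]]' && python3 -m crank '[[[0,0,0,0],[0,0,0,0]]]'
python3 - <<'E'
from h import *
s=ctrl.read_state();print(topress(s['eef_pos']),s['eef_pos'],s['width'])
im=ctrl.get_image("wrist");cv2.imwrite("pics/w3.png",im["img"][:,:,::-1])
for c in ("side","wrist"):
  i=ctrl.get_image(c)
  for d in ctrl.place_of(c,"tray_in")[:3]: print(c,round(d["confidence"],2),np.round(onz(i,d["position"],5),1))
E
```

```text
clock: 9.32
eef_pos: [448.1, -74.6, 132.9]
tool_rot: [-3.134, 0.0, 1.968]
force: [-2.0, -0.5, -1.8]
width: 59.1
gripper_force: 65.1
clock: 9.48
eef_pos: [454.9, -71.3, 133.4]
tool_rot: [3.139, 0.001, 1.972]
force: [1.4, 0.2, -2.2]
width: 58.8
gripper_force: 65.1
[-168.51648196   66.86096389  133.3968312 ] [454.94143764 -71.27787366 133.3968312 ] 58.757958456512135
side 0.68 [452.4 -63.7   5. ]
side 0.55 [ 276.8 -255.6    5. ]
side 0.5 [648.4 166.6   5. ]
wrist 0.72 [ 278.7 -254.1    5. ]
wrist 0.64 [455.8 -70.5   5. ]
```

View pics/w3.png

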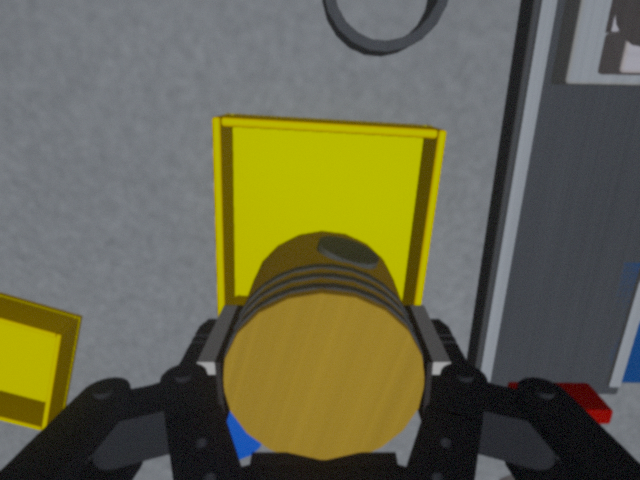

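The piston is held upright at (370,325), and the tray is centred below the tool. Lowering.

```bash
python3 -m crank '[[[0,0,1,0],[0,0,1,0],[0,0,1,0],[0,0,0.8,0],[0,0,0.4,0],[0,0,0.2,0],[0,0,0.1,0],[0,0,0,0]]]' && python3 -m crank '[[[0,0,0.1,0],[0,0,0,0],[0,0,0,0]]]'
```

```text
clock: 10.4
eef_pos: [454.2, -71.0, 20.0]
tool_rot: [3.141, -0.0, 1.972]
force: [-0.9, 0.1, -1.1]
width: 58.7
gripper_force: 64.9
clock: 10.65
eef_pos: [454.6, -71.2, 19.2]
tool_rot: [3.139, 0.001, 1.972]
force: [-1.1, 1.7, 9.5]
width: 58.8
gripper_force: 66.0
```

```bash
python3 -m crank '[[[0,0,0,0],[0,0,0,0],[0,0,0,0],[0,0,0,0]]]' -0.7 && python3 -m crank '[[[0,0,-0.4,0],[0,0,-0.8,0],[0,0,-1,0],[0,0,-1,0],[0,0,-1,0],[0,0,-1,0],[0,0,-1,0],[0,0,-1,0],[0,0,-1,0],[0,0,0,0]]]'
python3 - <<'E'
from h import *
s=ctrl.read_state();print(topress(s['eef_pos']),s['eef_pos'],s['width'])
im=ctrl.get_image("wrist");cv2.imwrite("pics/w4.png",im["img"][:,:,::-1])
for c in ("side","wrist"):
  i=ctrl.get_image(c)
  for t,z in (("tray_in",5),("stray_piston",5)):
    for d in ctrl.place_of(c,t)[:3]: print(c,t,round(d["confidence"],2),np.round(d["position"]),np.round(onz(i,d["position"],z),1))
E
```

```text
clock: 10.98
eef_pos: [454.2, -71.6, 17.8]
tool_rot: [3.141, 0.0, 1.971]
force: [0.3, 0.2, 0.0]
width: 72.5
gripper_force: 0.0
clock: 11.82
eef_pos: [456.5, -71.4, 226.5]
tool_rot: [3.135, 0.004, 1.971]
force: [0.6, 0.8, 0.5]
width: 72.5
gripper_force: 0.0
[-167.14767762   66.10714694  226.53161792] [456.49541441 -71.44225582 226.53161792] 72.45708574094745
side tray_in 0.81 [293. 350.] [448.9 -64.7   5. ]
side tray_in 0.8 [245. 437.] [ 274.  -254.7    5. ]
side tray_in 0.47 [307. 271.] [603.7   8.3   5. ]
side stray_piston 0.91 [292. 347.] [457.2 -65.7   5. ]
side stray_piston 0.78 [246. 359.] [ 452.  -217.5    5. ]
side stray_piston 0.65 [453. 218.] [603.7 324.1   5. ]
wrist tray_in 0.81 [296.  80.] [ 279.  -256.6    5. ]
wrist stray_piston 0.92 [320. 253.] [ 440.5 -215.7    5. ]
wrist stray_piston 0.9 [188. 324.] [453.2 -67.8   5. ]
```

View pics/w4.png

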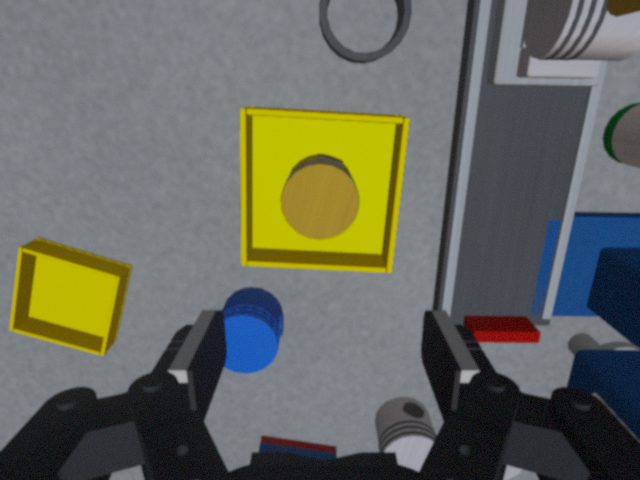

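The piston stands in the middle of the tray (200,320). Next is the post.

```bash
python3 -m crank '[[[0.9,1,0,0],[0.9,1,0,0],[0.9,1,0,0],[0.9,1,0,0],[0.9,1,0,0],[0.9,1,0,0],[0.6,0.7,0,0],[0,0,0,0],[0,0,0,0]]]' -0.2
python3 - <<'E'
from h import *
from scipy.optimize import least_squares
s=ctrl.read_state();print(topress(s['eef_pos']),s['eef_pos'],s['width'])
im=ctrl.get_image("wrist");cv2.imwrite("pics/w5.png",im["img"][:,:,::-1])
for c in ("wrist","side","scene"):
  i=im if c=="wrist" else ctrl.get_image(c)
  for t,z in (("pin",131),("post_grip",82)):
    for d in ctrl.place_of(c,t)[:2]: print(c,t,round(d["confidence"],2),np.round(d["position"]),np.round(onz(i,d["position"],z),1),np.round(topress(onz(i,d["position"],z)),1))
E
```

```text
clock: 12.92
eef_pos: [549.0, 133.6, 221.4]
tool_rot: [-3.14, -0.001, 1.975]
force: [0.3, -0.6, -0.4]
width: 51.1
gripper_force: 0.0
[ -2.40580148 219.28541125 221.4161419 ] [548.99260046 133.61319274 221.4161419 ] 51.101809639520305
wrist pin 0.57 [274. 328.] [561.6 114.7 131. ] [  1.9 196.9 131. ]
wrist post_grip 0.86 [ 98. 332.] [524.2 209.5  82. ] [  4.1 298.8  82. ]
side pin 0.45 [306. 270.] [567.3 112.  131. ] [  6.1 192.2 131. ]
side post_grip 0.77 [374. 285.] [517.7 208.9  82. ] [ -2.  300.8  82. ]
scene pin 0.61 [215. 360.] [560.1 113.2 131. ] [-1.000e-01  1.961e+02  1.310e+02]
scene post_grip 0.87 [203. 357.] [517.7 202.8  82. ] [ -4.5 295.2  82. ]
scene post_grip 0.29 [279. 293.] [ 480.6 -128.2   82. ] [-166.9    4.4   82. ]
```

View pics/w5.png

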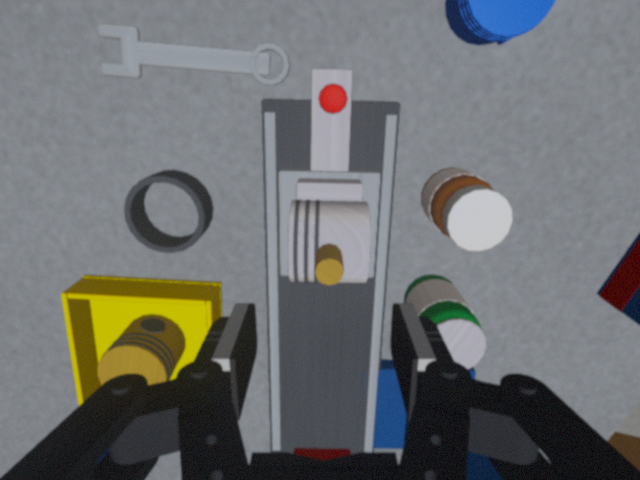

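The post's red top is at (98,333), with the pin at (264,330). The slide yaw is about 0.38, so I'll correct the tool by −0.02 rad and grip the post.

```bash
sed -i 's/^PO=.*/PO=np.array([635.2,-68.4,0]);PY=.38/' h.py; python3 -m crank '[[[0,0,0,0.27],[1,0,0,0],[1,0.1,0,0],[1,0.06,0,0],[0.16,0,0,0],[0,0,1,0],[0,0,1,0],[0,0,1,0],[0,0,1,0],[0,0,1,0],[0,0,1,0],[0,0,0.36,0]]]' && python3 -m crank '[[[0,0,0,0],[0,0,0,0]]]' && python3 -m crank '[[[0,0,0,0],[0,0,0,0],[0,0,0,0],[0,0,0,0],[0,0,0,0],[0,0,0,0]]]' 1;  python3 - <<'E'
from h import *
s=ctrl.read_state();print(topress(s['eef_pos']),s['tool_rot'],s['force'],s['width'])
E
```

```text
clock: 14.37
eef_pos: [522.4, 205.3, 60.6]
tool_rot: [-3.137, 0.001, 1.949]
force: [-0.3, -0.5, -0.1]
width: 51.2
gripper_force: 0.0
clock: 14.53
eef_pos: [524.2, 207.0, 64.0]
tool_rot: [3.141, 0.0, 1.95]
force: [-0.5, 0.1, 0.9]
width: 51.4
gripper_force: 0.0
clock: 15.03
eef_pos: [523.6, 206.7, 65.0]
tool_rot: [-3.142, 0.001, 1.95]
force: [-2.8, -0.5, 6.9]
width: 16.6
gripper_force: 58.3
[ -1.6210276  296.8441934   65.03840629] [-3.14155481e+00  7.73031663e-04  1.94996246e+00] [-2.75231794 -0.5243171   6.93332925] 16.56177558472181
```

```bash
python3 -m crank '[[[-0.4,0,0,0],[-0.8,0,0,0],[-0.8,0,0,0],[-0.8,0,0,0],[-0.8,0,0,0],[-0.8,0,0,0],[-0.8,0,0,0],[-0.8,0,0,0],[-0.8,0,0,0],[-0.4,0,0,0],[0,0,0,0],[0,0,0,0]]]';  python3 - <<'E'
from h import *
s=ctrl.read_state();print(topress(s['eef_pos']),s['force'],R.from_euler('z',-PY).apply(s['force']),s['width'])
im=ctrl.get_image("wrist")
for t,z in (("pin",131),("post_grip",82)):
  for d in ctrl.place_of("wrist",t)[:2]: print(t,round(d["confidence"],2),np.round(d["position"]),np.round(topress(onz(im,d["position"],z)),1))
E
```

```text
clock: 16.03
eef_pos: [592.1, 36.8, 65.1]
tool_rot: [3.14, 0.004, 1.947]
force: [-0.2, -3.8, 6.6]
width: 16.7
gripper_force: 59.1
[ -1.00982123 113.64319625  65.07284184] [-0.15780558 -3.78538932  6.6075702 ] [-1.55062684 -3.45682388  6.6075702 ] 16.652303471299742
pin 0.38 [337. 321.] [  0.  147.4 131. ]
post_grip 0.68 [335. 324.] [  0.6 116.5  82. ]
```

```bash
python3 -m crank '[[[-0.2,0,0,0],[-0.2,0,0,0],[0,0,0,0],[0,0,0,0]]]';  python3 -m crank '[[[-0.1,0,0,0],[-0.1,0,0,0],[0,0,0,0],[0,0,0,0]]]'
python3 - <<'E'
from h import *
s=ctrl.read_state();print(topress(s['eef_pos']),R.from_euler('z',-PY).apply(s['force']),s['width'])
E
```

```text
clock: 16.52
eef_pos: [594.3, 31.3, 65.1]
tool_rot: [3.141, -0.0, 1.951]
force: [-2.0, -0.4, 7.0]
width: 16.8
gripper_force: 59.3
clock: 16.85
eef_pos: [595.8, 27.6, 65.1]
tool_rot: [3.141, -0.001, 1.951]
force: [-2.6, 1.2, 6.6]
width: 16.7
gripper_force: 59.3
[ -0.98042718 103.72059564  65.05957412] [-1.93718019  2.04834503  6.64325608] 16.654477689481677
```

```bash
python3 -m crank '[[[-0.15,0,0,0],[-0.1,0,0,0],[0,0,0,0],[0,0,0,0]]]';  python3 -m crank '[[[-0.1,0,0,0],[-0.1,0,0,0],[0,0,0,0],[0,0,0,0]]]'
python3 - <<'E'
from h import *
s=ctrl.read_state();print(topress(s['eef_pos']),R.from_euler('z',-PY).apply(s['force']),s['width'])
E
```

```text
clock: 17.18
eef_pos: [598.2, 21.6, 65.1]
tool_rot: [3.141, -0.001, 1.951]
force: [-3.0, 1.3, 7.2]
width: 16.7
gripper_force: 59.3
clock: 17.52
eef_pos: [599.2, 19.2, 65.1]
tool_rot: [3.141, -0.004, 1.952]
force: [-5.3, 4.8, 9.0]
width: 16.2
gripper_force: 59.5
[-0.93756786 94.74273574 65.06827959] [-3.10155581  6.40570751  8.99289557] 16.24114853083434
```

```bash
python3 -m crank '[[[-0.12,0,0,0],[-0.12,0,0,0],[0,0,0,0],[0,0,0,0]]]'
python3 - <<'E'
from h import *
s=ctrl.read_state();print(topress(s['eef_pos']),R.from_euler('z',-PY).apply(s['force']),s['width'])
E
```

```text
clock: 17.85
eef_pos: [599.2, 19.3, 65.0]
tool_rot: [3.142, -0.011, 1.956]
force: [-10.0, 13.9, 9.9]
width: 16.5
gripper_force: 59.6
[-0.92502427 94.79256992 65.04592982] [-4.15814254 16.64605151  9.92555889] 16.517474371826406
```

```bash
sed -i 's/^PO=.*/PO=np.array([636.0,-73.0,0]);PY=.38/' h.py; python3 -m crank '[[[0.2,0,0,0],[0,0,0,0],[0,0,0,0]]]' && python3 -m crank '[[[0,0,0,0],[0,0,0,0],[0,0,0,0],[0,0,0,0]]]' -0.2 && python3 -m crank '[[[0,0,-0.4,0],[0,0,-1,0],[0,0,-1,0],[0,0,-1,0],[0,0,-1,0],[0,-0.5,-1,0],[0,-1,-1,0],[0,-1,-1,0],[0,-1,-1,0],[0,-1,-1,0],[0,-1,-1,0],[0,0,0,0]]]' 1
python3 - <<'E'
from h import *
s=ctrl.read_state();print(topress(s['eef_pos']),s['eef_pos'],s['tool_rot'],s['width'])
ims={}
for c in ("scene","side","wrist"):
  im=ims[c]=ctrl.get_image(c); cv2.imwrite(f"pics/{c}6.png",im["img"][:,:,::-1])
  for t,z in (("pin",131),("post_grip",82),("lever_grip",291),("press",0)):
    for d in ctrl.place_of(c,t)[:2]: print(c,t,round(d["confidence"],2),np.round(d["position"]),np.round(topress(onz(im,d["position"],z)),1))
  hsv=cv2.cvtColor(im["img"],cv2.COLOR_RGB2HSV); m=cv2.inRange(hsv,(0,170,90),(6,255,255))|cv2.inRange(hsv,(174,170,90),(180,255,255))
  n,l,st,ce=cv2.connectedComponentsWithStats(m)
  for k in range(1,n):
    if st[k,4]>60: print("red",st[k],np.round(ce[k],1))
v=np.hstack([ims["scene"]["img"][200:360,220:460],ims["side"]["img"][110:270,180:420]])[:,:,::-1]
cv2.imwrite("pics/c6.png",cv2.resize(v,None,fx=1.66,fy=1.66))
E
```

```text
clock: 18.1
eef_pos: [599.2, 19.2, 65.0]
tool_rot: [3.141, -0.005, 1.954]
force: [-6.0, 7.0, 9.4]
width: 16.2
gripper_force: 59.2
clock: 18.43
eef_pos: [601.0, 13.9, 63.7]
tool_rot: [3.141, 0.001, 1.95]
force: [-0.2, 0.2, 0.3]
width: 50.9
gripper_force: 0.0
clock: 19.43
eef_pos: [471.3, -38.2, 328.1]
tool_rot: [3.139, 0.006, 1.948]
force: [1.3, 0.7, -0.0]
width: -0.2
gripper_force: 0.0
[-140.02944998   93.42856641  328.09950461] [471.30503416 -38.17598374 328.09950461] [3.1388548  0.00568889 1.94763907] -0.18054602880164775
scene pin 0.48 [273. 361.] [  3.    0.4 131. ]
scene post_grip 0.64 [281. 296.] [-156.5    1.3   82. ]
scene lever_grip 0.62 [263. 330.] [ -72.9 -107.9  291. ]
scene lever_grip 0.34 [282. 297.] [-133.6 -160.5  291. ]
scene press 0.81 [304. 356.] [ 0.4 -0.1  0. ]
red [466 231  36  16 219] [483.9 238.6]
red [321 247   9  34 226] [324.9 263.5]
red [345 309  24   6 101] [356.1 311.7]
red [378 469  25  11 146] [387.3 475.8]
side pin 0.57 [222. 288.] [-56.1 -28.5 131. ]
side pin 0.56 [232. 262.] [ -0.3  -6.3 131. ]
side post_grip 0.7 [344. 347.] [-118.1  264.7   82. ]
side post_grip 0.62 [284. 270.] [-2.2 96.1 82. ]
side lever_grip 0.97 [132. 289.] [ -76.6 -116.1  291. ]
side press 0.75 [279. 265.] [4.2 0.1 0. ]
red [286 121  13  24 183] [291.6 132.7]
red [315 206  31   3  93] [330. 207.]
red [265 276   9  28 200] [269.2 289.6]
red [ 67 325  38  44 885] [ 83.2 344.1]
wrist pin 0.93 [304. 478.] [  3.2  -2.3 131. ]
wrist post_grip 0.89 [179. 475.] [  4.9 101.6  82. ]
wrist post_grip 0.65 [248. 441.] [-20.4  33.4  82. ]
wrist press 0.71 [248. 437.] [-0.9  2.3  0. ]
wrist press 0.52 [383. 436.] [  15.1 -190.9    0. ]
red [455 165  33  27 396] [474.5 179.2]
red [420 303  45  10 327] [441.  308.6]
```

View pics/c6.png

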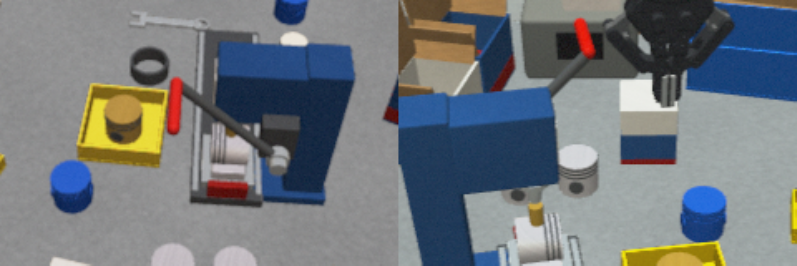

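View: the carriage is at the stop with the pin under the ram. The red handle shows at full-frame scene (264,325) and side (133,292), with the arm joined at its +y end.

Run:
```python
from h import *
I={c:ctrl.get_image(c) for c in ("scene","side")}
g={}
for c in I:
  hsv=cv2.cvtColor(I[c]["img"],cv2.COLOR_RGB2HSV); m=cv2.inRange(hsv,(0,150,60),(8,255,255))|cv2.inRange(hsv,(172,150,60),(180,255,255))
  n,l,st,ce=cv2.connectedComponentsWithStats(m)
  k=min(range(1,n),key=lambda k:np.hypot(*(ce[k]-((325,263) if c=="scene" else (292,132))))); 
  ys,xs=np.nonzero(l==k); p=np.c_[xs,ys].astype(np.float32)
  vx,vy,x0,y0=cv2.fitLine(p,2,0,.01,.01).ravel()
  t=(p-[x0,y0])@[vx,vy]; a,b=np.array([x0,y0])+np.outer([t.min(),t.max()],[vx,vy])
  ends=sorted([a,b],key=lambda e:e[1]); # top,bottom
  # +y end: scene=top, side=bottom
  g[c]=(ends if c=="scene" else ends[::-1], ce[k]); print(c,ends,ce[k],st[k])
R2=lambda a,b:topress(tri([ray(I["scene"],a[::-1]),ray(I["side"],b[::-1])]))
print("plus end",R2(g["scene"][0][0],g["side"][0][0]));print("minus end",R2(g["scene"][0][1],g["side"][0][1]));print("cen",R2(g["scene"][1],g["side"][1]))
q=[max((d for d in ctrl.place_of(c,"lever_grip")),key=lambda d:-np.hypot(*(np.array(d["position"])-w)))["position"] for c,w in (("scene",(263,328)),("side",(131,290)))]
print("net",q,topress(tri([ray(I["scene"],q[0]),ray(I["side"],q[1])])))
```

```text
scene [array([326.13498, 246.9321 ], dtype=float32), array([323.52972, 280.1201 ], dtype=float32)] [324.82916667 263.56666667] [321 247   9  34 240]
side [array([287.71964, 120.76393], dtype=float32), array([295.50293, 144.49109], dtype=float32)] [291.69948187 132.89637306] [286 121  13  24 193]
plus end [-82.24966545 -65.29775468 290.92853789]
minus end [ -80.68468947 -155.15666267  295.6001746 ]
cen [ -81.68908381 -110.48004481  291.64581915]
net [[262.8, 326.8], [131.1, 290.7]] [ -78.85325051 -111.19381839  295.43382771]
```

```bash
python3 -m crank '[[[-1,0,0,0],[-1,0,0,0],[-1,0,0,0],[-1,0,0,0],[-1,0,0,0],[-1,0,0,0],[-1,0,0,0],[-1,0,0,0],[-0.6,0.9,0,0],[0,0.9,0,0],[0,0.5,0,0],[0,0,0,0]]]' && python3 -m crank '[[[0,0,0.4,0],[0,0,0,0],[0,0,0,0]]]'
python3 - <<'E'
from h import *
s=ctrl.read_state();print(topress(s['eef_pos']),s['tool_rot'],s['force'])
E
```

```text
clock: 21.38
eef_pos: [608.3, -212.8, 322.9]
tool_rot: [3.139, -0.002, 1.953]
force: [-0.1, 0.4, 0.4]
width: 0.1
gripper_force: 0.0
clock: 21.63
eef_pos: [604.5, -215.7, 312.7]
tool_rot: [-3.139, -0.001, 1.949]
force: [-0.6, 0.5, 0.4]
width: -0.2
gripper_force: 0.0
[ -82.17239559 -120.84318406  312.65487388] [-3.13909217e+00 -5.34965441e-04  1.94941103e+00] [-0.64897011  0.4994372   0.35774805]
```

```bash
python3 -m crank '[[[0,0,0.5,0],[0,-0.41,0.44,0],[0,-0.38,0.47,0],[0,-0.34,0.5,0],[0,-0.3,0.52,0],[0,-0.26,0.54,0],[0,-0.22,0.56,0]]]'
python3 - <<'E'
from h import *
s=ctrl.read_state();print(topress(s['eef_pos']),s['force'])
I=ctrl.get_image("side")["img"]
J=ctrl.get_image("scene")["img"]
v=np.hstack([J[200:360,220:460],I[110:270,180:420]])[:,:,::-1]
cv2.imwrite("pics/c7.png",cv2.resize(v,None,fx=1.66,fy=1.66))
E
```

```text
clock: 22.22
eef_pos: [559.4, -234.3, 226.4]
tool_rot: [-3.139, 0.002, 1.948]
force: [-5.1, -1.4, 7.6]
width: 0.2
gripper_force: 4.0
[-130.99125039 -121.36018037  226.40788951] [-5.08030174 -1.38994347  7.57870797]
```

View pics/c7.png

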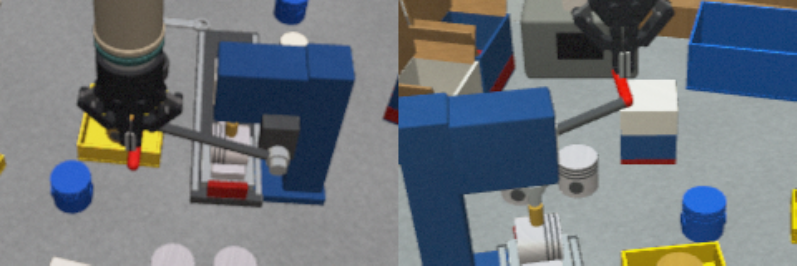

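The fingertips are on the handle and the lever is following, about half way down. Continuing the stroke.

```bash
python3 -m crank '[[[0,-0.18,0.57,0],[0,-0.13,0.58,0],[0,-0.09,0.6,0],[0,-0.04,0.6,0],[0,0,0.6,0],[0,0.04,0.6,0],[0,0,0.2,0],[0,0,0,0],[0,0,0,0]]]'
python3 - <<'E'
from h import *
s=ctrl.read_state();print(topress(s['eef_pos']),s['force'])
I=ctrl.get_image("side")
print([ (round(d["confidence"],2),np.round(d["position"]),np.round(topress(onz(I,d["position"],127)),1)) for d in ctrl.place_of("side","lever_grip")[:2]],[ (round(d["confidence"],2),np.round(d["position"])) for d in ctrl.place_of("side","ram")[:2]])
E
```

```text
clock: 23.07
eef_pos: [551.3, -238.2, 134.8]
tool_rot: [-3.139, 0.003, 1.949]
force: [-8.8, 0.3, 19.3]
width: 0.2
gripper_force: 9.9
[-139.9701821  -121.97852786  134.83105381] [-8.83577334  0.30923189 19.26601545]
[(0.97, array([193., 317.]), array([-134. , -122.9,  127. ]))] [(0.56, array([232., 263.]))]
```

```bash
python3 -m crank '[[[0,-0.04,-0.8,0],[0,0,-0.6,0],[0,0.04,-0.6,0],[0,0.09,-0.6,0],[0,0.13,-0.58,0],[0,0.18,-0.57,0],[0,0.22,-0.56,0],[0,0.26,-0.54,0],[0,0.3,-0.52,0],[0,0.34,-0.5,0],[0,0.38,-0.47,0],[0,0.41,-0.44,0]]]' && python3 -m crank '[[[0,0,-0.4,0],[0,0,0,0],[0,0,0,0],[0,0,0,0]]]'
python3 - <<'E'
from h import *
s=ctrl.read_state();print(topress(s['eef_pos']),s['force'])
I=ctrl.get_image("side")
print([ (round(d["confidence"],2),np.round(d["position"]),np.round(topress(onz(I,d["position"],291)),1)) for d in ctrl.place_of("side","lever_grip")[:2]],[ (round(d["confidence"],2),np.round(d["position"])) for d in ctrl.place_of("side","ram")[:2]])
J=ctrl.get_image("scene")["img"];I=I["img"]
v=np.hstack([J[200:360,220:460],I[110:270,180:420]])[:,:,::-1]
cv2.imwrite("pics/c8.png",cv2.resize(v,None,fx=1.66,fy=1.66))
E
```

```text
clock: 24.22
eef_pos: [607.5, -214.6, 303.7]
tool_rot: [3.138, 0.002, 1.95]
force: [0.0, -0.3, 0.3]
width: -0.3
gripper_force: 0.0
clock: 24.55
eef_pos: [605.0, -215.6, 310.5]
tool_rot: [-3.14, -0.0, 1.949]
force: [0.4, 0.1, -0.3]
width: -0.0
gripper_force: 0.0
[ -81.68927824 -120.88369385  310.52045547] [ 0.43350591  0.0768993  -0.25211424]
[(0.58, array([132., 291.]), array([ -81.1, -116.2,  291. ])), (0.21, array([345., 350.]), array([-78.3, 424.1, 291. ]))] [(0.54, array([231., 262.]))]
```

View pics/c8.png

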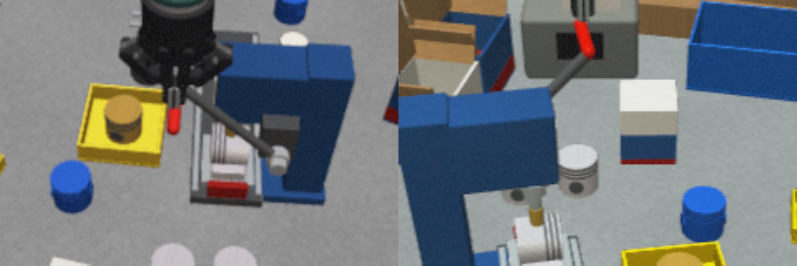

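The lever is fully up again, and the ram nose is now on the pin at (536,195) in the crop. That was the last picture I'm allowed to view. Three more strokes follow, plus one spare.

```bash
python3 -m crank '[[[0,0,0.4,0],[0,-0.41,0.44,0],[0,-0.38,0.47,0],[0,-0.34,0.5,0],[0,-0.3,0.52,0],[0,-0.26,0.54,0],[0,-0.22,0.56,0],[0,-0.18,0.57,0],[0,-0.13,0.58,0],[0,-0.09,0.6,0],[0,-0.04,0.6,0],[0,0,0.6,0]]]' && python3 -m crank '[[[0,0.04,0.6,0],[0,0,0.2,0],[0,0,0,0],[0,0,0,0]]]' && python3 -m crank '[[[0,-0.04,-0.8,0],[0,0,-0.6,0],[0,0.04,-0.6,0],[0,0.09,-0.6,0],[0,0.13,-0.58,0],[0,0.18,-0.57,0],[0,0.22,-0.56,0],[0,0.26,-0.54,0],[0,0.3,-0.52,0],[0,0.34,-0.5,0],[0,0.38,-0.47,0],[0,0.41,-0.44,0]]]' && python3 -m crank '[[[0,0,-0.4,0],[0,0,0,0],[0,0,0,0],[0,0,0,0]]]'
python3 - <<'E'
from h import *
s=ctrl.read_state();print(topress(s['eef_pos']),s['force'])
I=ctrl.get_image("side")
print([ (round(d["confidence"],2),np.round(d["position"]),np.round(topress(onz(I,d["position"],291)),1)) for d in ctrl.place_of("side","lever_grip")[:1]],[ (round(d["confidence"],2),np.round(d["position"],1)) for t in ("ram","pin") for d in ctrl.place_of("side",t)[:1]])
E
```

```text
clock: 25.75
eef_pos: [548.6, -238.4, 150.9]
tool_rot: [-3.136, 0.0, 1.949]
force: [-6.5, -2.1, 9.8]
width: 0.0
gripper_force: 4.5
clock: 26.08
eef_pos: [549.8, -238.1, 134.6]
tool_rot: [-3.136, 0.002, 1.949]
force: [-12.6, -0.3, 31.4]
width: 0.1
gripper_force: 15.6
clock: 27.08
eef_pos: [606.8, -214.5, 301.5]
tool_rot: [3.14, 0.0, 1.95]
force: [0.8, 0.5, 0.1]
width: -0.3
gripper_force: 0.0
clock: 27.42
eef_pos: [604.7, -215.6, 309.9]
tool_rot: [-3.139, -0.001, 1.949]
force: [-0.0, -0.4, 0.2]
width: 0.0
gripper_force: 0.0
[ -81.93288167 -120.83070956  309.89464142] [-0.00761573 -0.3543032   0.17381147]
[(0.55, array([133., 295.]), array([ -88.1, -109.5,  291. ]))] [(0.54, array([233.4, 260.4])), (0.57, array([235.2, 258.1]))]
```

```bash
for i in 1; do :; done; python3 -m crank '[[[0,0,0.35,0],[0,-0.41,0.44,0],[0,-0.38,0.47,0],[0,-0.34,0.5,0],[0,-0.3,0.52,0],[0,-0.26,0.54,0],[0,-0.22,0.56,0],[0,-0.18,0.57,0],[0,-0.13,0.58,0],[0,-0.09,0.6,0],[0,-0.04,0.6,0],[0,0,0.6,0]]]' && python3 -m crank '[[[0,0.04,0.6,0],[0,0,0.1,0],[0,0,0,0],[0,0,0,0]]]' && python3 -m crank '[[[0,-0.04,-0.7,0],[0,0,-0.6,0],[0,0.04,-0.6,0],[0,0.09,-0.6,0],[0,0.13,-0.58,0],[0,0.18,-0.57,0],[0,0.22,-0.56,0],[0,0.26,-0.54,0],[0,0.3,-0.52,0],[0,0.34,-0.5,0],[0,0.38,-0.47,0],[0,0.41,-0.44,0]]]' && python3 -m crank '[[[0,0,-0.35,0],[0,0,0,0],[0,0,0,0],[0,0,0,0]]]' && python3 -m crank '[[[0,0,0.35,0],[0,-0.41,0.44,0],[0,-0.38,0.47,0],[0,-0.34,0.5,0],[0,-0.3,0.52,0],[0,-0.26,0.54,0],[0,-0.22,0.56,0],[0,-0.18,0.57,0],[0,-0.13,0.58,0],[0,-0.09,0.6,0],[0,-0.04,0.6,0],[0,0,0.6,0]]]' && python3 -m crank '[[[0,0.04,0.6,0],[0,0,0.1,0],[0,0,0,0],[0,0,0,0]]]' && python3 -m crank '[[[0,-0.04,-0.7,0],[0,0,-0.6,0],[0,0.04,-0.6,0],[0,0.09,-0.6,0],[0,0.13,-0.58,0],[0,0.18,-0.57,0],[0,0.22,-0.56,0],[0,0.26,-0.54,0],[0,0.3,-0.52,0],[0,0.34,-0.5,0],[0,0.38,-0.47,0],[0,0.41,-0.44,0]]]' && python3 -m crank '[[[0,0,-0.35,0],[0,0,0,0],[0,0,0,0],[0,0,0,0]]]'
python3 - <<'E'
from h import *
s=ctrl.read_state();print(topress(s['eef_pos']),s['force'])
I=ctrl.get_image("side");cv2.imwrite("pics/s9.png",I["img"][:,:,::-1])
print([ (round(d["confidence"],2),np.round(d["position"]),np.round(topress(onz(I,d["position"],291)),1)) for d in ctrl.place_of("side","lever_grip")[:1]],[ (t,round(d["confidence"],2),np.round(d["position"],1)) for t in ("ram","pin") for d in ctrl.place_of("side",t)[:1]])
for z in (139,131,105): print(z,np.round(proj(I,world([0,0,z])),1))
E
```

```text
clock: 28.62
eef_pos: [548.8, -238.5, 152.3]
tool_rot: [-3.137, 0.001, 1.949]
force: [-5.3, -2.5, 8.5]
width: -0.2
gripper_force: 4.2
clock: 28.95
eef_pos: [550.1, -237.8, 135.2]
tool_rot: [-3.137, 0.0, 1.949]
force: [-5.1, -2.3, 6.7]
width: -0.0
gripper_force: 3.8
clock: 29.95
eef_pos: [606.8, -214.6, 303.0]
tool_rot: [3.14, 0.0, 1.95]
force: [0.6, -0.1, -0.6]
width: 0.1
gripper_force: 0.0
clock: 30.28
eef_pos: [604.7, -215.6, 309.9]
tool_rot: [-3.139, -0.001, 1.949]
force: [1.0, -0.8, -0.9]
width: 0.1
gripper_force: 0.0
clock: 31.28
eef_pos: [548.0, -238.8, 151.8]
tool_rot: [-3.136, 0.0, 1.948]
force: [-5.4, -1.7, 8.5]
width: 0.1
gripper_force: 4.2
clock: 31.62
eef_pos: [549.2, -238.3, 135.0]
tool_rot: [-3.136, 0.0, 1.948]
force: [-4.9, -2.3, 9.5]
width: -0.3
gripper_force: 5.0
clock: 32.62
eef_pos: [606.2, -214.9, 302.4]
tool_rot: [3.141, -0.0, 1.95]
force: [0.1, 0.2, -0.2]
width: 0.2
gripper_force: 0.0
clock: 32.95
eef_pos: [604.6, -215.7, 309.8]
tool_rot: [-3.139, -0.001, 1.949]
force: [-0.7, -0.9, -0.5]
width: 0.1
gripper_force: 0.0
[ -82.1042821  -120.8580366   309.75179043] [-0.69736848 -0.94540727 -0.46071929]
[(0.77, array([129., 289.]), array([ -77.5, -129. ,  291. ]))] [('ram', 0.56, array([240.3, 260.7]))]
139 [230.5 262.1]
131 [233.5 262.3]
105 [243.1 263.3]
```

```bash
python3 -m crank '[[[0,0,0.35,0],[0,-0.41,0.44,0],[0,-0.38,0.47,0],[0,-0.34,0.5,0],[0,-0.3,0.52,0],[0,-0.26,0.54,0],[0,-0.22,0.56,0],[0,-0.18,0.57,0],[0,-0.13,0.58,0],[0,-0.09,0.6,0],[0,-0.04,0.6,0],[0,0,0.6,0]]]' && python3 -m crank '[[[0,0.04,0.6,0],[0,0,0.15,0],[0,0,0,0],[0,0,0,0]]]' && python3 -m crank '[[[0,-0.04,-0.75,0],[0,0,-0.6,0],[0,0.04,-0.6,0],[0,0.09,-0.6,0],[0,0.13,-0.58,0],[0,0.18,-0.57,0],[0,0.22,-0.56,0],[0,0.26,-0.54,0],[0,0.3,-0.52,0],[0,0.34,-0.5,0],[0,0.38,-0.47,0],[0,0.41,-0.44,0]]]' && python3 -m crank '[[[0,0,-1,0],[0,-1,-1,0],[0,-1,0,0],[0,-1,0,0],[0,-1,0,0],[0,0,0,0],[0,0,0,0]]]'
python3 - <<'E'
from h import *
s=ctrl.read_state();print(topress(s['eef_pos']),s['force'])
a=cv2.imread("pics/side6.png")[:,:,::-1]
I=ctrl.get_image("side");cv2.imwrite("pics/s10.png",I["img"][:,:,::-1])
for t,z in (("lever_grip",291),("ram",105),("pin",105),("post_grip",82),("stray_piston",5),("tray_in",5)):
  for d in ctrl.place_of("side",t)[:2]: print(t,round(d["confidence"],2),np.round(d["position"],1),np.round(topress(onz(I,d["position"],z)),1))
W=ctrl.get_image("wrist")
for t,z in (("pin",105),("post_grip",82),("ram",105)):
  for d in ctrl.place_of("wrist",t)[:2]: print("wrist",t,round(d["confidence"],2),np.round(d["position"],1),np.round(topress(onz(W,d["position"],z)),1))
for im in (a,cv2.imread("pics/s9.png")[:,:,::-1],I["img"]):
  hsv=cv2.cvtColor(np.ascontiguousarray(im),cv2.COLOR_RGB2HSV)[215:260,245:285]; m=cv2.inRange(hsv,(14,110,50),(26,255,255))
  ys,xs=np.nonzero(m); print("brass px",len(ys),(ys.min()+215,ys.max()+215) if len(ys) else None)
E
```

```text
clock: 34.15
eef_pos: [549.0, -238.4, 152.2]
tool_rot: [-3.137, 0.001, 1.949]
force: [-3.3, -1.6, 8.0]
width: -0.1
gripper_force: 3.8
clock: 34.48
eef_pos: [550.0, -237.9, 134.9]
tool_rot: [-3.137, 0.001, 1.949]
force: [-7.6, -2.1, 14.4]
width: 0.4
gripper_force: 7.2
clock: 35.48
eef_pos: [606.8, -214.5, 303.0]
tool_rot: [3.14, 0.0, 1.95]
force: [0.2, -0.9, 0.6]
width: -0.2
gripper_force: 0.0
clock: 36.07
eef_pos: [511.9, -253.1, 352.0]
tool_rot: [-3.141, 0.0, 1.948]
force: [-0.2, -0.1, 0.2]
width: -0.0
gripper_force: 0.0
[-182.04642423 -121.2327226   351.99351591] [-0.15252643 -0.14137096  0.20847518]
lever_grip 0.81 [129.9 291.6] [ -82.8 -123.8  291. ]
ram 0.61 [290.1 348.9] [-144.3  161.4  105. ]
ram 0.46 [241.9 263.5] [ -0.9  -3.7 105. ]
pin 0.46 [370.9 223.6] [ 92.6 298.8 105. ]
post_grip 0.9 [286.  268.4] [  1.5 101.5  82. ]
post_grip 0.72 [280.2 265.9] [ 4.6 84.9 82. ]
stray_piston 0.97 [246.2 363.1] [-233.   -62.6    5. ]
stray_piston 0.78 [290.4 346.3] [-163.4   69.     5. ]
tray_in 0.84 [294.3 349.1] [-166.7   81.1    5. ]
tray_in 0.64 [244.9 439.4] [-410.4  -35.     5. ]
wrist pin 0.57 [ 43.5 537.6] [  5.4   2.3 105. ]
wrist post_grip 0.3 [220.7 480.7] [ -14.9 -162.9   82. ]
wrist ram 0.84 [ 44.7 536.5] [  4.6   1.4 105. ]
brass px 99 (np.int64(232), np.int64(245))
brass px 2 (np.int64(245), np.int64(245))
brass px 2 (np.int64(245), np.int64(245))
```

No brass shows above the piston any more, and the ram nose is at flush height. The lever is up, the carriage is at its stop and the stray is in the tray, so I'm handing in.

```bash
python3 -c "
from cell import ctrl
print(ctrl.finish_job())"
```

```text
the job is handed in; nothing more can be done
None
```

The job is handed in at about 36 s of the 72 s. By the last camera check, the stray piston stands in the tray, the carriage is against its stop, the pin is flush after five strokes (four plus a spare), and the lever is fully up; no verdict came back.

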